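# Free the jar's place in the spice row and slide the jar home

## Robot

A 7-joint arm with a two-finger parallel gripper is mounted at the origin on a cart in front of the work surface, level with it; the furniture and walls round the work are solid. World frame = base frame: x ahead of the robot, y to its left, z up, the work surface at z = 0. Lengths are in m, angles in degrees, forces in N, time in s.
With the tool pointing down it reaches from about 0.425 to 0.875 m from the base axis. Payload 4.7 kg.
Tool frame: the origin (TCP) lies midway between the tips of the shut fingers; the grasp point (between the pads) lies 19 mm behind it; z points along the fingers, y is the direction in which the jaws open and shut (so a half turn about z gives the same grasp; the last joint's range is limited). The gripper opens to 87 mm and grips with 3 to 60 N. Pads are 19 mm wide; open, the fingers measure 117 mm over their backs; the gripper's body (75 mm by 190 mm) begins 51 mm behind the grasp point.
Start: joints at [-65.713, 18.392, -4.016, 83.108, 1.295, 78.541, -3.26], TCP at [0.259, 0.596, 0.223] pointing down, gripper open.
Joint ranges: [-163.93, 163.93], [-17.29, 119.83], [-79.2, 71.16], [3.27, 140.29], [-89.18, 269.18], [5.43, 117.66], [-154.24, 154.24]. Speed limits (degrees/s): [147.25, 147.25, 180, 180, 180, 180, 180].

## Interface

Orientations are given as [roll, pitch, yaw] about the fixed x, y, z axes, in that order (R = Rz(yaw) Ry(pitch) Rx(roll)).
In Python, from cell import env gives the robot as it stands. The module is installed in compiled form; this text tells all that it offers.
- The arm moves only by the tool servo_tool, never from a script. Its argument "plan" is a list of rows, each a list of 3 entries, a list of its own where there are three numbers: the opening, from 0 (shut) to 1 (fully open), then the shift along the tool's x, y, z in cm, then the turn, a rotation vector about the tool's x, y, z in degrees. A call has 1 to 20 rows; each row shifts and turns the pose as measured when the row begins, along the tool's axes as they then stand; what a row does not reach is not made up. A row lasts 1/12 s, in which the tool goes at most 41.7 mm and 7.16 degrees, less where a joint would pass 70% of its speed; a pose out of reach is approached as far as the arm can. A call is refused whole if a number of a shift passes 4.17 or a number of a turn 7.16, either way. A call with a gripper value outside its range is refused whole. The fingers move at their own pace and stop on an object; "force" is the grip in N (left out, the last holds). Time passes only in rows, so rows that do not move let the fingers close. It gives the time, the measured TCP pose, the force and the opening at its end, in the units of the state.
- env.get_obs(): the state, without advancing time (a new reading comes with each control period).
- env.read_camera(name): name is "scene" or "top"; returns a dict with "image" (480x640x3 uint8, blue, green, red), "fx", "fy", "cx", "cy" (pixels), "k1" (the pictures are not rectified: a ray, as slopes to the right and down, at radius r is drawn at 1 + k1 r^2 times it, then the intrinsics apply), "rvec" (rotation vector, rad) and "tvec" (3), from world to camera coordinates, as OpenCV has them. Camera axes: x right, y down, z forward; pixel columns grow to the right and rows downward; lengths in m; the calibration is good to about 2 mm. A picture is of the moment at which its call begins. There is no depth.
- env.sign_off(): hands the job in, once; it reports no verdict.
The state is a dict: "time_s": time; "qpos": joint angles; "joint_velocities": joint speeds; "effort": joint torques, N m; "tool_pos": TCP position; "tool_rot": TCP orientation; "force": force on the tool from outside, world axes, zero at the start; "wrist_torque": the same for the moment, N m; "grip_width": finger opening in m.
Only numpy, scipy, OpenCV 4.12 (cv2) and the standard library are available. Lean on these libraries where they do the work, as an engineer would, in place of code of your own. Each camera call takes 0.05 s, during which the arm holds its last target. There are 200 camera calls.

## Task

The salt shaker has been left in the spice tray where the big glass jar belongs: lift it out from between the spice jars and stand it upright on the worktop beside the pepper mill, no more than a hand's width from it. Then work the glass jar into the row, easing its neighbours apart, until it stands upright on the tray floor against the tray's back wall. All four spice jars must stay standing in the row; don't drop or bang the glass jar or knock anything over, and leave the other things on the worktop where they are.

Things in the scene. Friction and masses are not known exactly. Their poses are not given: they have to be found in the camera images.
- spice_tray: Low smooth lacquered dark wooden spice tray, fixed, 150 mm deep (its x) by 264 mm wide (its y). Origin: centre of its footprint at worktop height; x points to its back, away from the robot, z up. Floor top at z = 14 mm. Open at the front (-x). Inner face of the 9 mm thick back wall at x = 66 mm, wall top at z = 46 mm. Side cheeks' inner faces at y = -123 and 123 mm, tops at z = 46 mm, lower in front.
- tray_row (a point): Middle of the row on the tray floor, 41.5 mm behind the tray's origin, 14 mm above the worktop; axes as the tray's. At the start the four spice jars and the salt shaker stand in a row through here along the tray's y, 48.5 mm apart, about 5 mm of air between them, free to slide. The tray floor before the row is empty; fingers have room behind and over the back wall.
- salt_shaker: Salt shaker, round clear body with a rounded grey top, no label: 44 mm across up to 66 mm height, then a 34 mm top (66 to 90 mm), 90 mm tall, 0.07 to 0.14 kg. At the start it stands in the spice row, in one of the three middle places. Origin: centre of its underside, z up.
- glass_jar: Clear glass jar with flat grey lid, round, 63 mm across over its whole height, 110 mm tall, 0.24 to 0.46 kg. Starts on the worktop left or right of the tray. It is wider than the space the shaker leaves (about 54 mm), but fits when the neighbours slide aside a few mm. Touching the back wall, its origin is at x = 34.5 mm of the tray. Origin: centre of its underside, z up.
- pepper_mill: Pepper mill, turned brown wood with a black head, 53 mm across at the foot, 209 mm tall. Stands on the worktop, on the other side of the tray from the glass jar; the worktop is free for 140 mm on its near side, towards the robot. Origin: centre of its underside, z up.
- spice_a: One of the four spice jars of the row: round, clear with a label and a wide dark or golden cap, 43 mm across, 96 mm tall, about 0.11 kg. Origin: centre of its underside, z up.
- spice_b: One of the four spice jars of the row: round, clear with a label and a wide dark or golden cap, 43 mm across, 96 mm tall, about 0.11 kg. Origin: centre of its underside, z up.
- spice_c: One of the four spice jars of the row: round, clear with a label and a wide dark or golden cap, 43 mm across, 96 mm tall, about 0.11 kg. Origin: centre of its underside, z up.
- spice_d: One of the four spice jars of the row: round, clear with a label and a wide dark or golden cap, 43 mm across, 96 mm tall, about 0.11 kg. Origin: centre of its underside, z up.
- tomato_tin: Bystander: small food tin, 57 mm across, 72 mm tall, behind the tray. Origin: centre of its underside, z up.
- corn_tin: Bystander: flat food tin, 75 mm across, 58 mm tall, at the left. Origin: centre of its underside, z up.
- keys: Bystander: bunch of keys lying flat, 101 x 122 mm, 8 mm high, at the right. Origin: centre of its underside, z up.
Mind the look-alikes: they are no part of the job. What is shaped like the salt_shaker but green or orange is not meant.

How it is judged:
By the outcome, as a careful person would: the job done as asked, in the order asked, and still so for the second after the job is handed in, with the robot touching nothing.
It also fails if it takes over 58 s, if anything falls off the work surface, if the arm or the gripper's body presses on something with over 40 N, if the wrist force passes 120 N, or if a joint passes its speed limit or range.

## Working session

There is one attempt and no reset: what is moved stays moved. The work goes in short steps, Python scripts to look and compute and a tool call to move; the robot and the scene stay as the last step left them, time stands still between calls to the robot, and variables do not carry over. Pictures are saved under pics/ and viewed, about 8 in all and at most 12, crops included, and the job is handed in when it is done.

Besides the shell and the picture viewer there is one more tool, called after "Emit:" as a command line: name --argument value ..., lists and objects as JSON in quotes. servo_tool: Moves the arm, as the interface text tells. Its arguments: {"type":"object","properties":{"plan":{"type":"array"},"force":{"type":"number"}},"required":["plan"]}

```bash
mkdir -p pics
cat > h.py <<'E'
import numpy as np, cv2
from cell import env
def cam(n,save=None):
    c=env.read_camera(n)
    if save: cv2.imwrite(f'pics/{save}.png',c['image'])
    return c
def ray(c,u,v):
    x,y=(u-c['cx'])/c['fx'],(v-c['cy'])/c['fy']
    d=np.array([x,y]);s=d.copy()
    for _ in range(30): s=d/(1+c['k1']*(s@s))
    R=cv2.Rodrigues(np.array(c['rvec'],float))[0];t=np.array(c['tvec'],float).ravel()
    return -R.T@t, R.T@np.array([*s,1.])
def onz(c,u,v,z):
    o,d=ray(c,u,v); return o+d*(z-o[2])/d[2]
def proj(c,p):
    R=cv2.Rodrigues(np.array(c['rvec'],float))[0]
    q=R@np.array(p,float)+np.array(c['tvec'],float).ravel();s=q[:2]/q[2];s=s*(1+c['k1']*(s@s))
    return np.array([c['fx']*s[0]+c['cx'],c['fy']*s[1]+c['cy']])
E
python3 - <<'E'
from h import *
np.set_printoptions(precision=3,suppress=True)
for n in('scene','top'):
    c=cam(n,n+'0'); print(n,ray(c,320,240),c['fx'],c['k1'])
print(env.get_obs())
E
```

```text
scene (array([-0.861, -0.932,  0.876]), array([ 0.758,  0.493, -0.428])) 620.1144869388972 -0.16440765975938085
top (array([ 0.335, -0.047,  1.467]), array([ 0.131,  0.02 , -0.991])) 466.6713972964399 -0.018099284619067953
{'time_s': 0.1, 'qpos': array([-65.712,  18.434,  -4.015,  83.168,   1.296,  78.541,  -3.261]), 'joint_velocities': array([-0.096, -0.085,  0.029, -0.181, -0.021, -0.005,  0.005]), 'effort': array([ -0.   , -49.258,  -0.406, -31.34 ,  -0.064,   0.039,   0.   ]), 'tool_pos': array([0.259, 0.596, 0.222]), 'tool_rot': array([-179.902,    0.007,  156.52 ]), 'force': array([-0.355, -0.422, -0.444]), 'wrist_torque': array([-0.   ,  0.038, -0.009]), 'grip_width': 0.08700190681291188}
```

View pics/scene0.png

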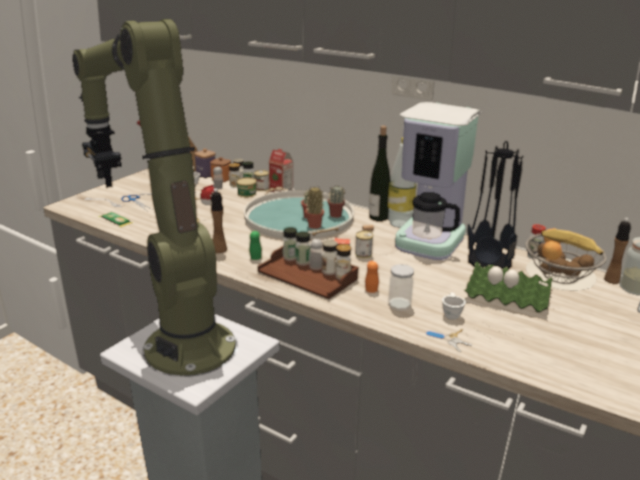

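View pics/top0.png

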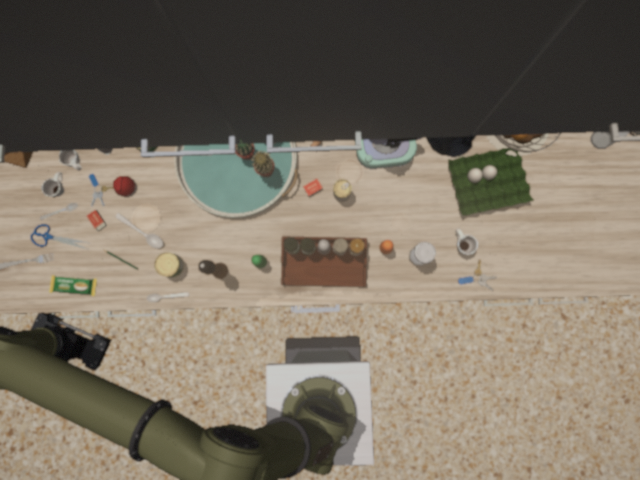

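Scene: the mill stands left of the tray (top image ~(215,269)), the glass jar right of it (424,254), and the shaker looks to be in the middle slot (~(323,245)). Green and orange look-alikes are at (259,260) and (387,246). I'll zoom in.

Run:
```python
from h import *
t=cv2.imread('pics/top0.png')[225:300,190:450];s=cv2.imread('pics/scene0.png')[170:320,200:420]
a=cv2.resize(t,(780,225),interpolation=cv2.INTER_CUBIC);b=cv2.resize(s,(550,375),interpolation=cv2.INTER_CUBIC)
o=np.zeros((600,780,3),np.uint8);o[:225]=a;o[225:,:550]=b;cv2.imwrite('pics/z0.png',o)
```

```text
(no output)
```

View pics/z0.png

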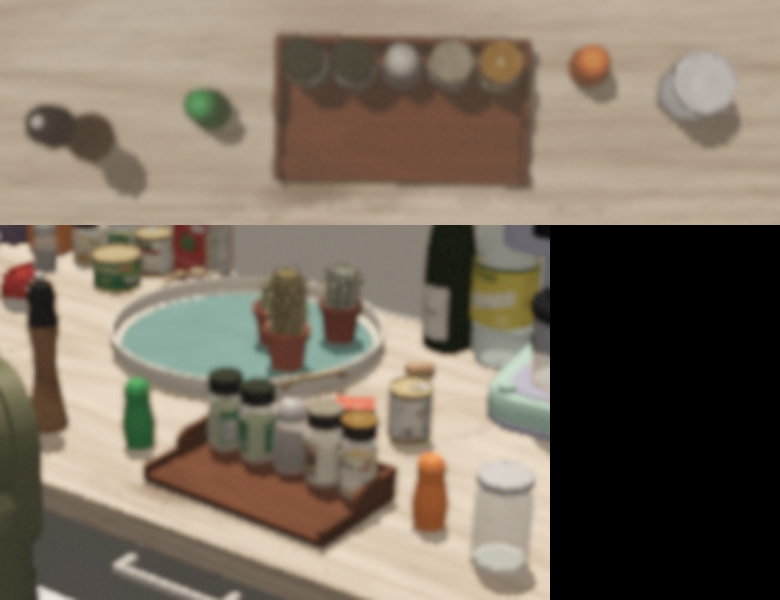

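The shaker (grey dome) is in the middle place at crop (402,57), i.e. top image (324,244). The jar lid is at (424.7,252.7), the mill head at (206.7,266.7) and its foot at ~(221,270).

Run:
```python
from h import *
np.set_printoptions(precision=4,suppress=True)
c=cam('top');im=c['image'];hsv=cv2.cvtColor(im,cv2.COLOR_BGR2HSV)
m=cv2.inRange(hsv,(0,90,40),(14,255,140));m[:,:270]=0;m[:,380:]=0;m[:225]=0;m[300:]=0
n,l,st,ce=cv2.connectedComponentsWithStats(m);i=1+st[1:,4].argmax();print(st[i],ce[i])
# front edge line & side lines
ys,xs=np.where(l==i)
fr=[(u,ys[xs==u].max()) for u in range(288,362)]
P=np.array([onz(c,u,v+.5,.014) for u,v in fr]);k=np.polyfit(P[:,1],P[:,0],1);print('front line slope',k, 'yaw',np.degrees(np.arctan(-k[0])))
for name,u,v,z in [('tl',282.3,237,.046),('tr',366.7,238.3,.046),('bl',282.3,286,.01),('br',366.7,286,.01),('shaker',324,244,.085),('c1',190+305/3,225+59/3,.096),('c2',190+353/3,225+61/3,.096),('c4',190+451/3,225+62/3,.096),('c5',190+501/3,225+62/3,.096),('lid',424.7,252.7,.11),('foot',221,270.7,.03),('head',206.7,266.7,.19),('green',190+205/3,225+104/3,.08),('orange',190+590/3,225+63/3,.08)]:
    print(name,onz(c,u,v,z)[:2])
# refined jar lid circle / scene cross-check
g=cv2.resize(im[225:300,270:450],None,fx=6,fy=6,interpolation=cv2.INTER_CUBIC)
h=cv2.HoughCircles(cv2.medianBlur(cv2.cvtColor(g,cv2.COLOR_BGR2GRAY),5),cv2.HOUGH_GRADIENT,1,60,param1=60,param2=18,minRadius=25,maxRadius=80)
if h is not None:
  for x,y,r in h[0]: 
    u,v=270+(x-2.5)/6,225+(y-2.5)/6; print('circ',u,v,r/6,onz(c,u,v,.096)[:2])
s=cam('scene')
for p in [(.62,-.25,.11)]: print(proj(s,p))
```

```text
[ 282  237   85   50 2611] [323.1283 269.3344]
front line slope [0.0497 0.3864] yaw -2.844346519075507
tl [0.535  0.0974]
tr [ 0.5229 -0.1618]
bl [0.3861 0.1036]
br [ 0.3785 -0.1586]
shaker [ 0.5046 -0.0308]
c1 [0.5042 0.0649]
c2 [0.5007 0.0175]
c4 [ 0.4968 -0.0791]
c5 [ 0.4953 -0.1283]
lid [ 0.467  -0.3236]
foot [0.4379 0.2907]
head [0.4386 0.2927]
green [0.4641 0.1668]
orange [ 0.4934 -0.2176]
[401.5784 242.2658]
```

Emit:
servo_tool --plan '[[1, [0, 0, -3], [0, 0, 0]], [1, [0, 0, -3], [0, 0, 0]], [1, [-1, 0, -2], [0, 0, 4]], [1, [-4, -0.8, 0], [0, 0, 4]], [1, [-4, -0.8, 0], [0, 0, 4]], [1, [-4, -0.8, 0], [0, 0, 4]], [1, [-4, -0.8, 0], [0, 0, 4]], [1, [-4, -0.8, 0], [0, 0, 4]], [1, [-4, -0.8, 0], [0, 0, 4]], [1, [-4, -0.8, 0], [0, 0, 4]], [1, [-4, -0.8, 0], [0, 0, 4]], [1, [-4, -0.8, 0], [0, 0, 4]], [1, [-4, -0.8, 0], [0, 0, 4]], [1, [-4, -0.8, 0], [0, 0, 4]], [1, [-4, -0.8, 0], [0, 0, 4]], [1, [-4, -0.8, 0], [0, 0, 4]], [1, [-4, -0.8, 0], [0, 0, 4]], [1, [-3, -0.8, 0], [0, 0, 4]]]' --force 15

```text
time_s: 1.7
tool_pos: [0.4894, 0.0573, 0.2983]
tool_rot: [-179.5, 0.3, 90.4]
force: [0.2, 0.3, -0.3]
grip_width: 0.087
```

```bash
cat >> h.py <<'E'
from scipy.spatial.transform import Rotation as Ro
def togo(p,yaw):
    o=env.get_obs();R=Ro.from_euler('xyz',o['tool_rot'],degrees=True);T=Ro.from_euler('xyz',[180,0,yaw],degrees=True)
    print('at',o['tool_pos'],o['tool_rot'],'F',o['force'],'w',o['grip_width'],'t',o['time_s'])
    print('shift cm',(R.inv().apply(np.array(p)-o['tool_pos'])*100).round(2),'turn',(R.inv()*T).as_rotvec(degrees=True).round(2))
E
python3 - <<'E'
from h import *
np.set_printoptions(precision=4,suppress=True)
s=cam('scene','s1');c=cam('top','t1')
# expected corners in scene from a tray guess
yaw=np.radians(-2.7);Rz=np.array([[np.cos(yaw),-np.sin(yaw)],[np.sin(yaw),np.cos(yaw)]])
print('edge x at col 220,320', onz(c,220,305,0)[:2])
g=cv2.cvtColor(cam('top')['image'],cv2.COLOR_BGR2GRAY)
print(g[285:320,250])
togo((.5004,-.0312,.2),87.3)
im=s['image']
for org in [(.4570,-.0300)]:
  for q in [(-75,-132,0),(-75,132,0),(75,132,46),(75,-132,46)]:
    p=Rz@np.array(q[:2])/1000+org; uv=proj(s,[*p,q[2]/1000]); cv2.circle(im,tuple(int(round(a*8)) for a in uv),8,(255,255,0),-1,shift=3)
  for j in range(5):
    p=Rz@np.array([41.5,(j-2)*48.5])/1000+org; uv=proj(s,[*p,.110 if j!=2 else .104]); cv2.circle(im,tuple(int(round(a*8)) for a in uv),8,(0,255,0),-1,shift=3)
for p in [(.467,-.3236,0.11),(.467,-.3236,0),(.438,.292,.209),(.438,.292,0)]:
    uv=proj(s,p); cv2.circle(im,tuple(int(round(a*8)) for a in uv),8,(255,0,255),-1,shift=3)
cv2.imwrite('pics/s1z.png',cv2.resize(im[170:330,200:420],None,fx=3.6,fy=3.6,interpolation=cv2.INTER_CUBIC))
E
```

```text
edge x at col 220,320 [0.3329 0.3008]
[168 167 167 168 171 174 176 174 170 167 171 174 171 170 169 172 176 178
 179 178 172 158 150 155 158 159 160 158 155 157 162 168 173 176 176]
at [0.4893 0.0581 0.2988] [-179.5666    0.1517   90.4916] F [0.2819 0.3286 0.3824] w 0.08715425976688346 t 1.85
shift cm [-8.91  1.11  9.9 ] turn [-0.43  0.16  3.19]
```

View pics/s1z.png

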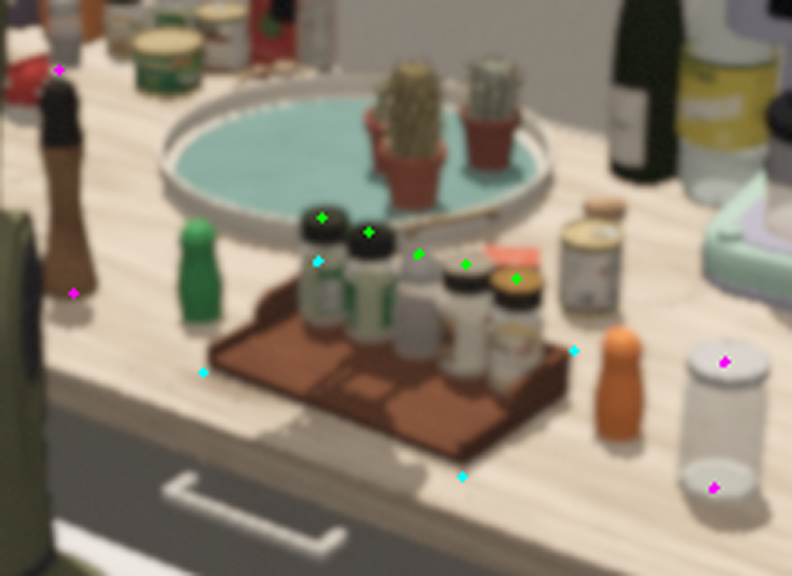

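The overlay shows the projected cap tops landing on the caps (zoom (322,217)–(516,279)), and jar lid and mill within a few mm, so the map is good. Next: go above the shaker, then descend.

Emit:
servo_tool --plan '[[1, [-3, 0.4, 2], [0, 0, 1.6]], [1, [-3, 0.4, 2], [0, 0, 1.6]], [1, [-3, 0.3, 2], [-0.4, 0, 0]], [1, [0, 0, 2], [0, 0, 0]], [1, [0, 0, 0], [0, 0, 0]]]'

```text
time_s: 2.27
tool_pos: [0.5008, -0.0258, 0.2171]
tool_rot: [179.7, -0.1, 88.1]
force: [-0.6, 0.8, 0.1]
grip_width: 0.0869
```

Run:
```python
from h import *
togo((.500,-.031,.056),87.3)
```

```text
at [ 0.50078903 -0.02579545  0.21705254] [ 1.79738314e+02 -1.21955825e-01  8.81181501e+01] F [-0.56556499  0.77463676  0.13920688] w 0.08687701274533056 t 2.2667
shift cm [-0.56 -0.14 16.1 ] turn [ 0.26 -0.12  0.82]
```

Emit:
servo_tool --plan '[[1, [-0.6, -0.1, 3], [0.2, 0, 0.8]], [1, [0, 0, 3], [0, 0, 0]], [1, [0, 0, 3], [0, 0, 0]], [1, [0, 0, 3], [0, 0, 0]], [1, [0, 0, 1.8], [0, 0, 0]], [1, [0, 0, 0.8], [0, 0, 0]], [1, [0, 0, 0], [0, 0, 0]]]'

```text
time_s: 2.85
tool_pos: [0.5062, -0.0178, 0.0708]
tool_rot: [179.6, -0.4, 88.5]
force: [-0.2, 0.6, -0.7]
grip_width: 0.0867
```

Run:
```python
from h import *
togo((.500,-.031,.056),87.3)
```

```text
at [ 0.5061907  -0.01775994  0.07076793] [179.56507084  -0.4121548   88.51494505] F [-0.1877536   0.59707657 -0.65736031] w 0.08666283477289391 t 2.85
shift cm [-1.35 -0.6   1.46] turn [ 0.43 -0.42  1.21]
```

Emit:
servo_tool --plan '[[1, [-1.3, -0.6, 0], [0.4, -0.4, 1.2]], [1, [0, 0, 0], [0, 0, 0]]]'

```text
time_s: 3.02
tool_pos: [0.5008, -0.0293, 0.0723]
tool_rot: [179.9, 0.0, 87.5]
force: [-0.9, -0.8, 0.3]
grip_width: 0.0868
```

Run:
```python
from h import *
togo((.500,-.031,.056),87.3)
```

```text
at [ 0.5008406  -0.02933283  0.07225514] [1.79946130e+02 1.63668434e-02 8.74770795e+01] F [-0.87987918 -0.81380654  0.32139513] w 0.08675239591127125 t 3.0167
shift cm [-0.17 -0.08  1.63] turn [0.05 0.02 0.18]
```

Emit:
servo_tool --plan '[[1, [-0.2, -0.1, 1.2], [0, 0, 0]], [1, [-0.2, 0, 0.5], [0, 0, 0]], [1, [0, 0, 0], [0, 0, 0]]]'

```text
time_s: 3.27
tool_pos: [0.5029, -0.0334, 0.0578]
tool_rot: [179.5, -0.1, 87.5]
force: [-0.3, -0.4, -0.2]
grip_width: 0.0871
```

Run:
```python
from h import *
togo((.500,-.031,.056),87.3)
c=cam('top','t2');s=cam('scene')
a=cv2.resize(c['image'][215:300,270:450],(780,368),interpolation=cv2.INTER_CUBIC)
b=cv2.resize(s['image'][220:300,260:380],(348,232),interpolation=cv2.INTER_CUBIC)
o=np.zeros((600,780,3),np.uint8);o[:368]=a;o[368:,:348]=b;cv2.imwrite('pics/z2.png',o)
```

```text
at [ 0.50286485 -0.03341074  0.05778422] [ 1.79509829e+02 -1.11152788e-01  8.74671063e+01] F [-0.31784149 -0.38965087 -0.15134871] w 0.08705671539859146 t 3.2667
shift cm [ 0.23 -0.3   0.18] turn [ 0.49 -0.11  0.17]
```

View pics/z2.png

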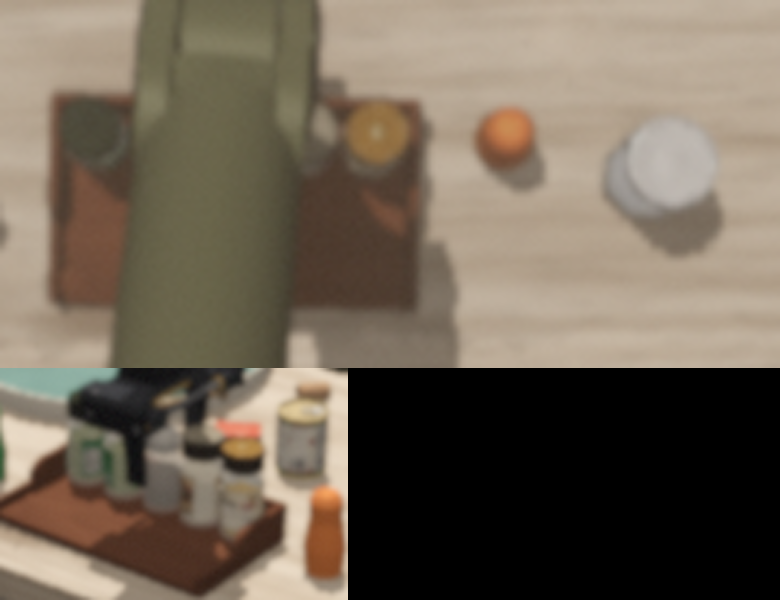

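Jars are all standing; the front finger is in front of the row at the shaker, back finger behind. Closing.

Emit:
servo_tool --plan '[[0.3, [0.2, -0.2, 0], [0, 0, 0]], [0.3, [0, 0, 0], [0, 0, 0]], [0.3, [0, 0, 0], [0, 0, 0]], [0.3, [0, 0, 0], [0, 0, 0]], [0.3, [0, 0, 0], [0, 0, 0]], [0.3, [0, 0, 0], [0, 0, 0]]]' --force 15

```text
time_s: 3.87
tool_pos: [0.5016, -0.0304, 0.0592]
tool_rot: [179.4, -0.2, 87.5]
force: [-0.5, 0.0, -0.2]
grip_width: 0.0545
```

Run:
```python
from h import *
togo((.500,-.031,.056),87.3)
```

```text
at [ 0.50160411 -0.0304098   0.05923338] [ 1.79409578e+02 -1.65813493e-01  8.74918773e+01] F [-0.54295224  0.01127755 -0.15975376] w 0.05452955332243601 t 3.8667
shift cm [-0.07 -0.16  0.32] turn [ 0.59 -0.17  0.19]
```

Emit:
servo_tool --plan '[[0.6, [0, -0.1, 0.5], [0.5, 0, 0]], [0.3, [0, 0, 0.1], [0, 0, 0]], [0.0, [0, 0, 0], [0, 0, 0]], [0.0, [0, 0, 0], [0, 0, 0]], [0.0, [0, 0, 0], [0, 0, 0]], [0.0, [0, 0, 0], [0, 0, 0]]]' --force 15

```text
time_s: 4.37
tool_pos: [0.5009, -0.0304, 0.0526]
tool_rot: [179.9, -0.2, 87.5]
force: [0.3, 0.2, -0.5]
grip_width: 0.0376
```

Run:
```python
from h import *
togo((.500,-.031,.056),87.3)
```

```text
at [ 0.50089439 -0.03036695  0.052561  ] [ 1.79947365e+02 -1.51794764e-01  8.74981671e+01] F [ 0.27108071  0.18481685 -0.5090001 ] w 0.037602957069403864 t 4.3667
shift cm [-0.07 -0.09 -0.34] turn [ 0.05 -0.15  0.2 ]
```

Emit:
servo_tool --plan '[[0.0, [0, 0, 0], [0, 0, 0]], [0.0, [0, 0, 0], [0, 0, 0]], [0.0, [0, 0, 0], [0, 0, 0]]]'

```text
time_s: 4.62
tool_pos: [0.5009, -0.0304, 0.0526]
tool_rot: [179.9, -0.2, 87.5]
force: [0.5, -0.3, 0.2]
grip_width: 0.038
```

Run:
```python
from h import *
togo((.500,-.031,.056),87.3)
c=cam('top','t3');s=cam('scene')
b=cv2.resize(s['image'][210:300,260:390],(780,540),interpolation=cv2.INTER_CUBIC)
cv2.imwrite('pics/z3.png',b)
```

```text
at [ 0.50091315 -0.03035468  0.05259911] [ 1.79940181e+02 -1.57360950e-01  8.74943821e+01] F [ 0.49282502 -0.27635034  0.1513927 ] w 0.03798880841422858 t 4.6167
shift cm [-0.07 -0.09 -0.34] turn [ 0.06 -0.16  0.19]
```

View pics/z3.png

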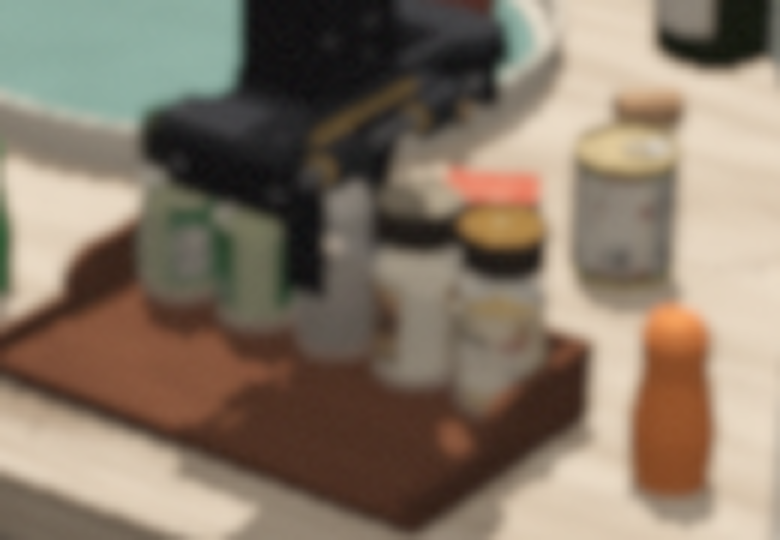

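Grip stalls at 38 mm on the tapering body, everything standing (finger at zoom (305,240) on the shaker (336,280)). Firm up and lift straight.

Emit:
servo_tool --plan '[[0.0, [0, 0, 0], [0, 0, 0]], [0.0, [0, 0, 0], [0, 0, 0]], [0.0, [0, 0, -1], [0, 0, 0]], [0.0, [0, 0, -1], [0, 0, 0]], [0.0, [0, 0, 0], [0, 0, 0]]]' --force 25

```text
time_s: 5.13
tool_pos: [0.4998, -0.0306, 0.0736]
tool_rot: [-179.9, -0.1, 87.5]
force: [0.5, -0.3, -1.5]
grip_width: 0.0374
```

Run:
```python
from h import *
togo((.500,-.031,.2),87.3)
```

```text
at [ 0.49976951 -0.03063619  0.07357021] [-1.79911786e+02 -1.15545016e-01  8.74786050e+01] F [ 0.5443883  -0.27136624 -1.47012926] w 0.037381201430519685 t 5.1333
shift cm [-1.000e-02  1.000e-02 -1.264e+01] turn [-0.09 -0.12  0.18]
```

Emit:
servo_tool --plan '[[0.0, [0, 0, -2], [0, 0, 0]], [0.0, [0, 0, -2], [0, 0, 0]], [0.0, [0, 0, -2], [0, 0, 0]], [0.0, [0, 0, -3], [0, 0, 0]], [0.0, [0, 0, -3], [0, 0, 0]], [0.0, [0, 0, -2], [0, 0, 0]], [0.0, [0, 0, 0], [0, 0, 0]]]'

```text
time_s: 5.72
tool_pos: [0.498, -0.0314, 0.2211]
tool_rot: [-179.8, -0.1, 87.4]
force: [1.0, -0.2, -1.5]
grip_width: 0.0376
```

Run:
```python
from h import *
togo((.378,.240,.21),41)
c=cam('top','t4')
# remeasure mill: foot & head centroid by colour
```

```text
at [ 0.49798736 -0.03142161  0.22106508] [-1.79816931e+02 -1.32251622e-01  8.74272230e+01] F [ 1.03439076 -0.20000303 -1.5376971 ] w 0.03756389373859977 t 5.7167
shift cm [ 26.57 -13.2    1.21] turn [-0.23 -0.05 46.43]
```

Emit:
servo_tool --plan '[[0.0, [1.5, -0.7, 0], [0, 0, 0]], [0.0, [3, -1.5, 0], [0, 0, 0]], [0.0, [3, -1.5, 0], [0, 0, 0]], [0.0, [3, -1.5, 0], [0, 0, 0]], [0.0, [3, -1.5, 0], [0, 0, 0]], [0.0, [3, -1.5, 0], [0, 0, 0]], [0.0, [3, -1.5, 0], [0, 0, 0]], [0.0, [3, -1.5, 0], [0, 0, 0]], [0.0, [1.5, -0.7, 0], [0, 0, 0]], [0.0, [0, 0, 0], [0, 0, 6]], [0.0, [0, 0, 0], [0, 0, 6]], [0.0, [0, 0, 0], [0, 0, 6]], [0.0, [0, 0, 0], [0, 0, 6]], [0.0, [0, 0, 0], [0, 0, 6]], [0.0, [0, 0, 0], [0, 0, 6]], [0.0, [0, 0, 0], [0, 0, 6]], [0.0, [0, 0, 0], [0, 0, 3]], [0.0, [0, 0, 0], [0, 0, 0]]]'

```text
time_s: 7.27
tool_pos: [0.3684, 0.2167, 0.1902]
tool_rot: [-179.4, 2.5, 40.2]
force: [-0.0, -0.1, -1.4]
grip_width: 0.0374
```

Run:
```python
from h import *
togo((.378,.240,.0436),41)
```

```text
at [0.36840772 0.21674954 0.19023368] [-179.44023746    2.53080435   40.15047661] F [-0.0498885  -0.09400392 -1.4459023 ] w 0.037391170481539414 t 7.2667
shift cm [ 2.88 -1.02 14.56] turn [-0.58  2.53 -0.86]
```

Emit:
servo_tool --plan '[[0.0, [1.5, -0.5, 0], [-0.3, 1.3, -0.5]], [0.0, [1.4, -0.5, 1], [-0.3, 1.2, -0.3]], [0.0, [0, 0, 2], [0, 0, 0]], [0.0, [0, 0, 0], [0, 0, 0]]]'

```text
time_s: 7.6
tool_pos: [0.3823, 0.2418, 0.154]
tool_rot: [180.0, 0.3, 41.3]
force: [-0.9, -0.7, -2.1]
grip_width: 0.0374
```

Run:
```python
from h import *
togo((.378,.240,.0406),41)
```

```text
at [0.38229327 0.2418258  0.15400679] [179.9979618    0.27026672  41.28788781] F [-0.87135397 -0.67446645 -2.10403337] w 0.03742216792904736 t 7.6
shift cm [-0.39 -0.15 11.34] turn [0.   0.27 0.29]
```

Emit:
servo_tool --plan '[[0.0, [-0.3, -0.1, 2], [0, 0.2, 0]], [0.0, [-0.1, 0, 2], [0, 0, 0]], [0.0, [-0.1, 0, 2], [0, 0, 0]], [0.0, [-0.1, 0, 1], [0, 0, 0]], [0.0, [0, 0, 0], [0, 0, 0]]]'

```text
time_s: 8.02
tool_pos: [0.3755, 0.237, 0.0808]
tool_rot: [-180.0, 0.3, 41.6]
force: [-0.5, 0.1, -1.8]
grip_width: 0.0377
```

Run:
```python
from h import *
togo((.378,.240,.0406),41)
c=cam('top','t5');s=cam('scene','s5')
a=cv2.resize(c['image'][225:300,180:380],(780,292),interpolation=cv2.INTER_CUBIC)
b=cv2.resize(s['image'][170:300,180:380],(462,300),interpolation=cv2.INTER_CUBIC)
o=np.zeros((592,780,3),np.uint8);o[:292]=a;o[292:,:462]=b;cv2.imwrite('pics/z5.png',o)
```

```text
at [0.37545115 0.23704653 0.08079171] [-179.97206991    0.28534422   41.61814874] F [-0.4850284   0.10844252 -1.7716006 ] w 0.03769624341440751 t 8.0167
shift cm [ 0.41 -0.05  4.02] turn [-0.03  0.29  0.62]
```

View pics/z5.png

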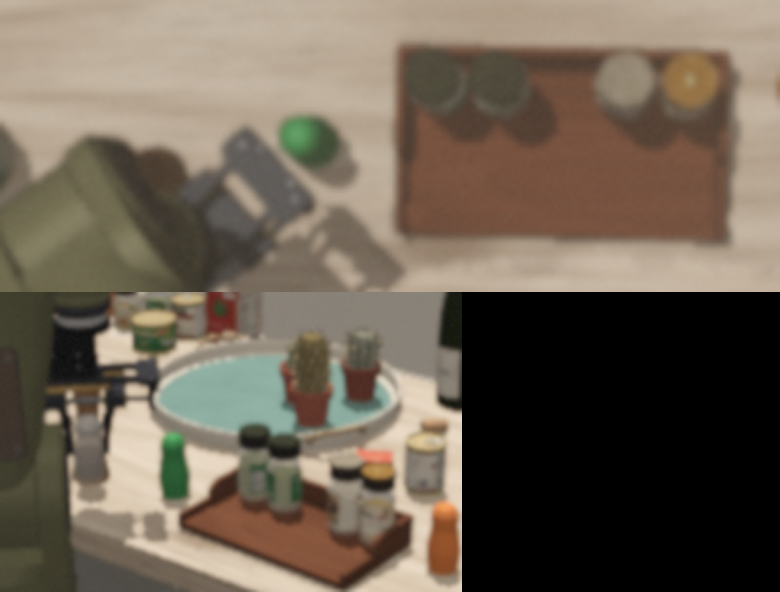

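Shaker hangs upright at scene crop (90,450), mill behind, green one clear. Lower on.

Emit:
servo_tool --plan '[[0.0, [0.4, 0, 1], [0, 0.3, 0.5]], [0.0, [0, 0, 1], [0, 0, 0]], [0.0, [0, 0, 1], [0, 0, 0]], [0.0, [0, 0, 0.6], [0, 0, 0]], [0.0, [0, 0, 0], [0, 0, 0]]]'

```text
time_s: 8.53
tool_pos: [0.3839, 0.2436, 0.0501]
tool_rot: [180.0, -0.8, 41.2]
force: [0.2, 0.6, -0.9]
grip_width: 0.0379
```

Run:
```python
from h import *
togo((.378,.240,.0390),41)
```

```text
at [0.38394802 0.2436498  0.05010228] [179.98700102  -0.77766747  41.15353351] F [ 0.20275439  0.6252361  -0.85781321] w 0.03785287681815289 t 8.5333
shift cm [-0.7  -0.12  1.1 ] turn [ 0.01 -0.78  0.15]
```

Emit:
servo_tool --plan '[[0.0, [-0.6, -0.1, 0.3], [0, -0.8, 0]], [0.0, [0, 0, 0.4], [0, 0, 0]], [0.0, [0, 0, 0.2], [0, 0, 0]], [0.0, [0, 0, 0], [0, 0, 0]]]'

```text
time_s: 8.87
tool_pos: [0.3785, 0.2403, 0.0407]
tool_rot: [180.0, 0.1, 41.2]
force: [0.1, 0.5, -1.8]
grip_width: 0.0375
```

Run:
```python
from h import *
togo((.378,.240,.0390),41)
```

```text
at [0.37846894 0.24028095 0.04070597] [1.79988272e+02 9.31270749e-02 4.11714627e+01] F [ 0.13416397  0.47683878 -1.8158281 ] w 0.037515055033519776 t 8.8667
shift cm [-0.05 -0.01  0.17] turn [0.01 0.09 0.17]
```

Emit:
servo_tool --plan '[[0.0, [0, 0, 0.15], [0, 0, 0]], [0.0, [0, 0, 0.1], [0, 0, 0]], [0.0, [0, 0, 0], [0, 0, 0]]]'

```text
time_s: 9.12
tool_pos: [0.3789, 0.2407, 0.0388]
tool_rot: [180.0, 0.0, 41.2]
force: [0.4, 0.2, -1.5]
grip_width: 0.0372
```

Run:
```python
from h import *
togo((.378,.240,.0390),41)
```

```text
at [0.37891723 0.24065115 0.03880335] [1.79988002e+02 3.31464037e-02 4.11755753e+01] F [ 0.39706418  0.20135782 -1.45592947] w 0.03715313485513449 t 9.1167
shift cm [-0.11 -0.01 -0.02] turn [0.01 0.03 0.18]
```

Still carrying the weight; 1 mm steps to contact.

Emit:
servo_tool --plan '[[0.0, [0, 0, 0.1], [0, 0, 0]], [0.0, [0, 0, 0.05], [0, 0, 0]], [0.0, [0, 0, 0], [0, 0, 0]]]'

```text
time_s: 9.37
tool_pos: [0.3797, 0.2413, 0.039]
tool_rot: [180.0, -0.1, 41.2]
force: [0.6, -0.1, -1.9]
grip_width: 0.0377
```

Run:
```python
from h import *
togo((.378,.240,.0390),41)
```

```text
at [0.3797404  0.24131731 0.03897682] [ 1.79995038e+02 -7.21288845e-02  4.11711350e+01] F [ 0.62362999 -0.12262274 -1.86946477] w 0.03770409574442442 t 9.3667
shift cm [-0.22 -0.02 -0.  ] turn [ 0.   -0.07  0.17]
```

Emit:
servo_tool --plan '[[0.0, [-0.2, 0, 0.25], [0, 0, 0]], [0.0, [-0.05, 0, 0.15], [0, 0, 0]]]'

```text
time_s: 9.53
tool_pos: [0.3805, 0.242, 0.0386]
tool_rot: [-180.0, -0.4, 41.2]
force: [-3.9, -1.4, 12.8]
grip_width: 0.0373
```

Run:
```python
from h import *
togo((.378,.240,.0390),41)
```

```text
at [0.3805278  0.24196838 0.03862915] [-179.99577892   -0.446315     41.16887334] F [-3.91430154 -1.40917634 12.82589609] w 0.03734929146330682 t 9.5333
shift cm [-0.32 -0.02 -0.04] turn [-0.   -0.45  0.17]
```

Emit:
servo_tool --plan '[[0.0, [0, 0, -0.05], [0, -0.4, 0]], [0.75, [0, 0, 0], [0, 0, 0]], [0.75, [0, 0, 0], [0, 0, 0]], [0.75, [0, 0, 0], [0, 0, 0]], [0.75, [0, 0, 0], [0, 0, 0]]]'

```text
time_s: 9.95
tool_pos: [0.3812, 0.2425, 0.0393]
tool_rot: [180.0, -0.2, 41.2]
force: [-0.4, 0.7, -0.4]
grip_width: 0.0566
```

Run:
```python
from h import *
togo((.378,.240,.20),41)
```

```text
at [0.38123319 0.24245476 0.03934226] [ 1.79990041e+02 -1.75446752e-01  4.11726952e+01] F [-0.37609259  0.68837544 -0.41917631] w 0.05656182118020416 t 9.95
shift cm [ -0.36  -0.03 -16.07] turn [ 0.01 -0.18  0.17]
```

Emit:
servo_tool --plan '[[0.9, [0, 0, 0], [0, 0, 0]], [0.9, [0, 0, 0], [0, 0, 0]], [0.9, [0, 0, -1.5], [0, 0, 0]], [0.9, [0, 0, -1.5], [0, 0, 0]], [0.9, [0, 0, -2], [0, 0, 0]], [0.9, [0, 0, 0], [0, 0, 0]]]'

```text
time_s: 10.45
tool_pos: [0.3794, 0.2409, 0.0887]
tool_rot: [180.0, 0.2, 41.2]
force: [1.0, 0.7, 0.8]
grip_width: 0.078
```

Run:
```python
from h import *
togo((.380,.240,.25),41)
```

```text
at [0.3793871  0.24093024 0.08870406] [1.79994303e+02 1.51674754e-01 4.11635807e+01] F [1.04003864 0.72097149 0.75469247] w 0.0779501508483368 t 10.45
shift cm [ -0.06   0.11 -16.13] turn [0.01 0.15 0.16]
```

Emit:
servo_tool --plan '[[1, [0, 0, -3], [0, 0, 0]], [1, [0, 0, -4], [0, 0, 0]], [1, [0, 0, -4], [0, 0, 0]], [1, [0, 0, -4], [0, 0, 0]], [1, [0, 0, -2], [0, 0, 0]], [1, [0.5, 3, 0], [0, 0, -7]], [1, [0, 3.5, 0], [0, 0, -7]], [1, [-0.5, 3.5, 0], [0, 0, -7]], [1, [-1, 3, 0], [0, 0, -7]], [1, [-2, 2, 0], [0, 0, -7]], [1, [-3, 1, 0], [0, 0, -7]], [1, [-4, 0, 0], [0, 0, -4]], [1, [-4, 0, 0], [0, 0, 0]], [1, [-4, 0, 0], [0, 0, 0]], [1, [-2, 0, 0], [0, 0, 0]]]'

```text
time_s: 11.7
tool_pos: [0.4795, -0.0473, 0.2597]
tool_rot: [-179.7, 0.3, 87.8]
force: [0.7, -0.8, -0.3]
grip_width: 0.0868
```

Run:
```python
from h import *
togo((.467,-.324,.25),87.3)
c=cam('top','t6');s=cam('scene','s6')
im=c['image']
a=cv2.resize(im[225:300,180:380],(780,292),interpolation=cv2.INTER_CUBIC)
b=cv2.resize(s['image'][170:300,180:380],(462,300),interpolation=cv2.INTER_CUBIC)
o=np.zeros((592,780,3),np.uint8);o[:292]=a;o[292:,:462]=b;cv2.imwrite('pics/z6.png',o)
```

```text
at [ 0.47949716 -0.04726428  0.25968441] [-179.68851281    0.33352146   87.75588345] F [ 0.71789856 -0.84272868 -0.26921088] w 0.08684736756090147 t 11.7
shift cm [-27.7   -0.16   1.13] turn [-0.31  0.33  0.45]
```

View pics/z6.png

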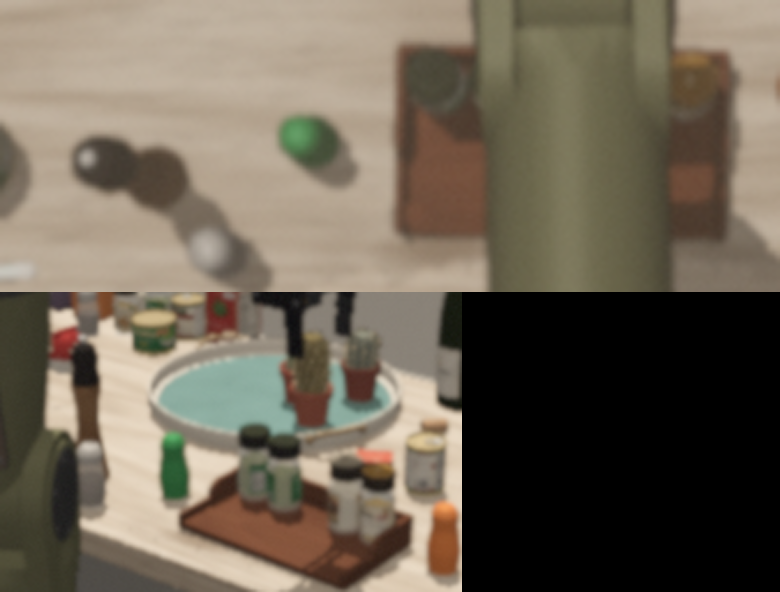

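The shaker stands upright near the mill (top crop (212,250), mill foot (160,178)); all four jars stand. On to the glass jar.

Emit:
servo_tool --plan '[[1, [-3, 0, 0], [-0.3, 0.3, 0.4]], [1, [-4, 0, 0], [0, 0, 0]], [1, [-4, 0, 0], [0, 0, 0]], [1, [-4, 0, 0], [0, 0, 0]], [1, [-4, 0, 0], [0, 0, 0]], [1, [-4, 0, 0], [0, 0, 0]], [1, [-3.5, 0, 0], [0, 0, 0]], [1, [0, 0, 0], [0, 0, 0]]]'

```text
time_s: 12.47
tool_pos: [0.4714, -0.3111, 0.2545]
tool_rot: [-180.0, -0.1, 88.3]
force: [-1.2, -0.6, -0.1]
grip_width: 0.0868
```

Run:
```python
from h import *
togo((.467,-.324,.15),87.3)
```

```text
at [ 0.47143205 -0.3110675   0.25446634] [-1.79960873e+02 -1.39309240e-01  8.83103327e+01] F [-1.19004519 -0.64961906 -0.05012061] w 0.086828131601184 t 12.4667
shift cm [-1.33 -0.4  10.44] turn [-0.04 -0.14  1.01]
```

Emit:
servo_tool --plan '[[1, [-1.3, -0.4, 2], [0, 0, 1]], [1, [-0.2, 0, 3], [0, 0, 0]], [1, [-0.2, 0, 3], [0, 0, 0]], [1, [-0.2, 0, 1.8], [0, 0, 0]], [1, [0, 0, 0], [0, 0, 0]]]'

```text
time_s: 12.88
tool_pos: [0.4699, -0.3291, 0.1509]
tool_rot: [180.0, -0.1, 87.2]
force: [-1.1, 2.1, -0.5]
grip_width: 0.0867
```

Run:
```python
from h import *
togo((.467,-.324,.046),87.3)
```

```text
at [ 0.46990721 -0.32914681  0.15085106] [ 1.79984107e+02 -7.49588215e-02  8.72122576e+01] F [-1.11964333  2.10698282 -0.53425794] w 0.08674359559950004 t 12.8833
shift cm [ 0.49 -0.32 10.49] turn [ 0.02 -0.07 -0.09]
```

Emit:
servo_tool --plan '[[1, [0.4, -0.4, 1], [0, 0, 0]], [1, [0, 0, 1.5], [0, 0, 0]], [1, [0, 0, 0], [0, 0, 0]]]'

```text
time_s: 13.13
tool_pos: [0.4677, -0.3213, 0.1245]
tool_rot: [-179.9, -0.2, 87.4]
force: [-0.1, 0.1, 0.1]
grip_width: 0.087
```

Run:
```python
from h import *
togo((.467,-.324,.046),87.3)
c=cam('top','t7');s=cam('scene')
a=cv2.resize(c['image'][225:290,380:480],(455,296),interpolation=cv2.INTER_CUBIC)
b=cv2.resize(s['image'][200:330,340:440],(462,600),interpolation=cv2.INTER_CUBIC)
o=np.zeros((600,780,3),np.uint8);o[:,:462]=b;o[:296,462:]=a[:,68:386];cv2.imwrite('pics/z7.png',o)
```

```text
at [ 0.46766773 -0.32125104  0.12445152] [-1.79892291e+02 -1.69651655e-01  8.73989999e+01] F [-0.06028965  0.13113035  0.12040448] w 0.08700731630831617 t 13.1333
shift cm [-0.3  -0.04  7.84] turn [-0.11 -0.17  0.1 ]
```

View pics/z7.png

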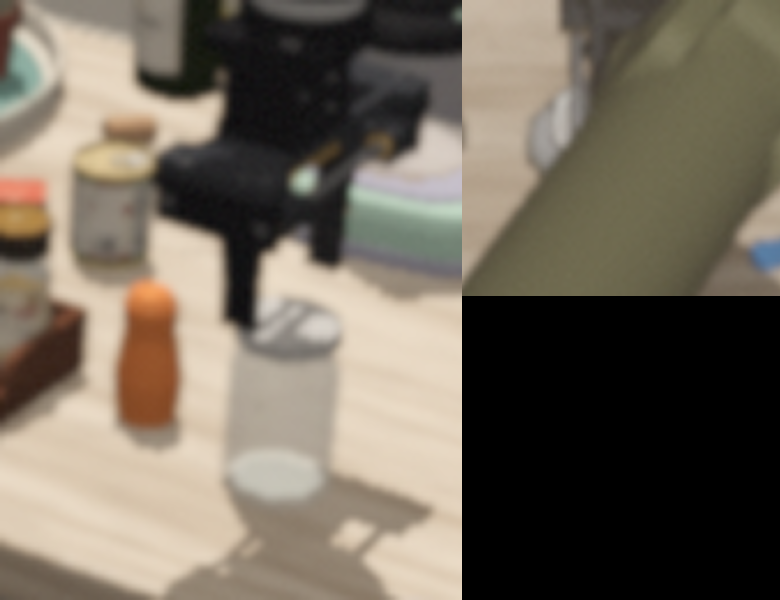

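Run:
```python
from h import *
np.set_printoptions(precision=4,suppress=True)
c=cam('scene');o=env.get_obs();R=Ro.from_euler('xyz',o['tool_rot'],degrees=True)
z=lambda uv:((uv-[340,200])*[4.62,600/130]).round(0)
for d in (-.058,-.0435,0,.0435,.058): print(d,z(proj(c,o['tool_pos']+R.apply([0,d,0]))))
print('lid',z(proj(c,(.467,-.324,.11))),'base',z(proj(c,(.467,-.324,0))))
# measured lid ellipse & base via gray threshold on saved-scale crop
u,v=340+292/4.62,200+325/4.615
print('seen lid ->',onz(c,u,v,.11),' base ->',onz(c,340+276/4.62,200+475/4.615,.004))
hs=cv2.cvtColor(c['image'],cv2.COLOR_BGR2HSV)
t=cv2.cvtColor(cv2.imread('pics/top0.png'),cv2.COLOR_BGR2HSV)
for nm,h,(x0,x1,y0,y1) in(('top0',t,(405,445,235,275)),):
    m=cv2.inRange(h,(0,0,100),(180,28,255));m2=np.zeros_like(m);m2[y0:y1,x0:x1]=m[y0:y1,x0:x1]
    n,l,st,ce=cv2.connectedComponentsWithStats(m2);i=1+st[1:,4].argmax();print(st[i],ce[i])
```

```text
-0.058 [231. 331.]
-0.0435 [245. 321.]
0 [283. 292.]
0.0435 [319. 265.]
0.058 [331. 256.]
lid [280. 321.] base [266. 486.]
seen lid -> [ 0.4668 -0.3319  0.11  ]  base -> [ 0.4749 -0.3262  0.004 ]
[410 243  26  21 417] [422.5396 253.2206]
```

Fingertips (240,318)/(327,255) match projection; jar lid is at (292,325) → jar ≈ (0.469,-0.328), fingers straddle it. Descend.

Emit:
servo_tool --plan '[[1, [-0.8, 0.1, 1], [0, 0, 0]], [1, [-0.1, 0, 1.5], [0, 0, 0]], [1, [-0.1, 0, 1.5], [0, 0, 0]], [1, [0, 0, 0], [0, 0, 0]]]'

```text
time_s: 13.62
tool_pos: [0.4745, -0.3365, 0.0908]
tool_rot: [179.2, 0.2, 87.5]
force: [-1.2, 0.3, 0.1]
grip_width: 0.087
```

Run:
```python
from h import *
togo((.469,-.328,.046),87.3)
```

```text
at [ 0.47454572 -0.33651939  0.09076148] [179.24873034   0.18593559  87.4872259 ] F [-1.24728408  0.32048801  0.0854451 ] w 0.08700416013141739 t 13.6167
shift cm [ 0.84 -0.65  4.47] turn [0.75 0.18 0.19]
```

Emit:
servo_tool --plan '[[1, [0.8, -0.7, 0.5], [0.7, 0.2, 0]], [1, [0, 0, 1.5], [0, 0, 0]], [1, [0, 0, 1.3], [0, 0, 0]], [1, [0, 0, 0], [0, 0, 0]]]'

```text
time_s: 13.95
tool_pos: [0.4685, -0.3293, 0.0586]
tool_rot: [179.9, 0.1, 87.4]
force: [-1.3, 0.5, -0.2]
grip_width: 0.0869
```

Run:
```python
from h import *
togo((.469,-.328,.046),87.3)
```

```text
at [ 0.46850449 -0.32925038  0.05860347] [1.79856941e+02 5.50577653e-02 8.74141237e+01] F [-1.33915987  0.52951183 -0.19745936] w 0.0868946040388457 t 13.95
shift cm [0.13 0.04 1.26] turn [0.14 0.05 0.11]
```

Emit:
servo_tool --plan '[[1, [0.1, 0, 0.7], [0, 0, 0]], [1, [0, 0, 0.4], [0, 0, 0]], [1, [0, 0, 0], [0, 0, 0]]]'

```text
time_s: 14.2
tool_pos: [0.469, -0.3281, 0.0476]
tool_rot: [179.8, 0.1, 87.4]
force: [0.1, 0.7, 0.8]
grip_width: 0.0866
```

Run:
```python
from h import *
togo((.469,-.328,.046),87.3)
```

```text
at [ 0.46896318 -0.32810039  0.04762786] [1.79822297e+02 5.82764268e-02 8.74259843e+01] F [0.10604405 0.73873218 0.77377025] w 0.08661593988571124 t 14.2
shift cm [0.01 0.   0.16] turn [0.18 0.06 0.13]
```

Emit:
servo_tool --plan '[[0.6, [0, 0, 0], [0, 0, 0]], [0.6, [0, 0, 0], [0, 0, 0]], [0.6, [0, 0, 0], [0, 0, 0]], [0.6, [0, 0, 0], [0, 0, 0]], [0.6, [0, 0, 0], [0, 0, 0]], [0.6, [0, 0, 0], [0, 0, 0]]]' --force 10

```text
time_s: 14.7
tool_pos: [0.4704, -0.3286, 0.0492]
tool_rot: [179.6, 0.1, 87.4]
force: [0.2, 0.5, -2.6]
grip_width: 0.0631
```

Emit:
servo_tool --plan '[[0.4, [0, 0, 0], [0, 0, 0]], [0.4, [0, 0, 0], [0, 0, 0]], [0.4, [0, 0, 0], [0, 0, 0]]]' --force 35

```text
time_s: 14.95
tool_pos: [0.4704, -0.3286, 0.0492]
tool_rot: [179.6, 0.1, 87.4]
force: [0.3, 0.4, -1.7]
grip_width: 0.0634
```

Run:
```python
from h import *
togo((.469,-.328,.16),87.3)
```

```text
at [ 0.47039566 -0.32855643  0.04918017] [1.79647523e+02 1.13530553e-01 8.74452739e+01] F [ 0.31483585  0.38512043 -1.69961647] w 0.06336910179200814 t 14.95
shift cm [  0.03  -0.07 -11.08] turn [0.35 0.11 0.15]
```

Emit:
servo_tool --plan '[[0.4, [0, 0, -0.5], [0, 0, 0]], [0.4, [0, 0, -1.5], [0, 0, 0]], [0.4, [0, 0, -2.5], [0, 0, 0]], [0.4, [0, 0, -2.5], [0, 0, 0]], [0.4, [0, 0, -3], [0, 0, 0]], [0.4, [0, 0, -3], [0, 0, 0]], [0.4, [0, 0, -2.5], [0, 0, 0]], [0.4, [0, 0, 0], [0, 0, 0]]]'

```text
time_s: 15.62
tool_pos: [0.4641, -0.3264, 0.2073]
tool_rot: [-179.6, -0.1, 87.3]
force: [1.2, -0.2, -2.5]
grip_width: 0.0628
```

Run:
```python
from h import *
np.set_printoptions(precision=4,suppress=True)
togo((.425,-.028,.20),87.3)
c=cam('top')
for x in(435,498,562,626,690): print(onz(c,180+x/3.9,225+80/3.9,.11)[:2])
# cap circles from t5 image
im=cv2.imread('pics/t5.png');g=cv2.resize(im[230:265,280:370],None,fx=8,fy=8,interpolation=cv2.INTER_CUBIC)
h=cv2.HoughCircles(cv2.GaussianBlur(cv2.cvtColor(g,cv2.COLOR_BGR2GRAY),(5,5),0),cv2.HOUGH_GRADIENT,1,90,param1=40,param2=12,minRadius=45,maxRadius=70)
if h is not None:
  for x,y,r in h[0]: u,v=280+(x-3.5)/8,230+(y-3.5)/8; print('circ',round(r/8,1),onz(c,u,v,.11)[:2])
```

```text
at [ 0.4641 -0.3264  0.2073] [-179.5627   -0.1483   87.2793] F [ 1.2451 -0.1788 -2.4697] w 0.06277382337611877 t 15.6167
shift cm [29.62 -5.32  0.85] turn [-0.44 -0.15 -0.02]
[0.5    0.0641]
[0.4985 0.0168]
[ 0.497  -0.0313]
[ 0.4956 -0.0793]
[ 0.4941 -0.1273]
```

Emit:
servo_tool --plan '[[0.4, [1.5, -0.2, 0], [-0.4, 0, 0]], [0.4, [3, -0.4, 0], [0, 0, 0]], [0.4, [3.5, -0.4, 0], [0, 0, 0]], [0.4, [3.5, -0.4, 0], [0, 0, 0]], [0.4, [3.5, -0.4, 0], [0, 0, 0]], [0.4, [3.5, -0.4, 0], [0, 0, 0]], [0.4, [3.5, -0.4, 0], [0, 0, 0]], [0.4, [3.5, -0.4, 0], [0, 0, 0]], [0.4, [2.5, -0.3, 0], [0, 0, 0]], [0.4, [1.3, 0, 0], [0, 0, 0]], [0.4, [0, 0, 0], [0, 0, 0]]]'

```text
time_s: 16.58
tool_pos: [0.4298, -0.0194, 0.1883]
tool_rot: [-178.3, 0.1, 86.9]
force: [1.1, -0.1, -3.0]
grip_width: 0.0631
```

Run:
```python
from h import *
togo((.4455,-.029,.10),87.3)
```

```text
at [ 0.42984379 -0.01937264  0.18828474] [-1.78269232e+02  7.59345585e-02  8.69486719e+01] F [ 1.05102536 -0.07662533 -2.96383613] w 0.06305875329045141 t 16.5833
shift cm [-0.87  1.88  8.78] turn [-1.73  0.07 -0.35]
```

Emit:
servo_tool --plan '[[0.4, [-0.5, 1, 0], [-0.9, 0, -0.3]], [0.4, [-0.4, 0.8, 1], [-0.8, 0, 0]], [0.4, [0, 0, 2], [0, 0, 0]], [0.4, [0, 0, 2], [0, 0, 0]], [0.4, [0, 0, 0], [0, 0, 0]]]'

```text
time_s: 17.0
tool_pos: [0.4477, -0.0361, 0.1326]
tool_rot: [180.0, 0.3, 87.2]
force: [-1.4, -0.1, -2.3]
grip_width: 0.063
```

Run:
```python
from h import *
np.set_printoptions(precision=4,suppress=True)
togo((.4455,-.029,.066),87.3)
c=cam('top');s=cam('scene')
o=env.get_obs();b=o['tool_pos'][2]-.0492
z=lambda uv:((uv-[260,190])*6).round(0)
for p in(( *o['tool_pos'][:2],b),(*o['tool_pos'][:2],b+.11)): print('expected jar',z(proj(s,p)))
cv2.imwrite('pics/z8.png',cv2.resize(s['image'][190:290,260:390],(780,600),interpolation=cv2.INTER_CUBIC))
```

```text
at [ 0.4477 -0.0361  0.1326] [179.9985   0.3255  87.1638] F [-1.4259 -0.1122 -2.3097] w 0.06296942586900243 t 17.0
shift cm [ 0.74 -0.25  6.65] turn [ 0.    0.33 -0.14]
expected jar [282. 372.]
expected jar [283. 159.]
```

View pics/z8.png

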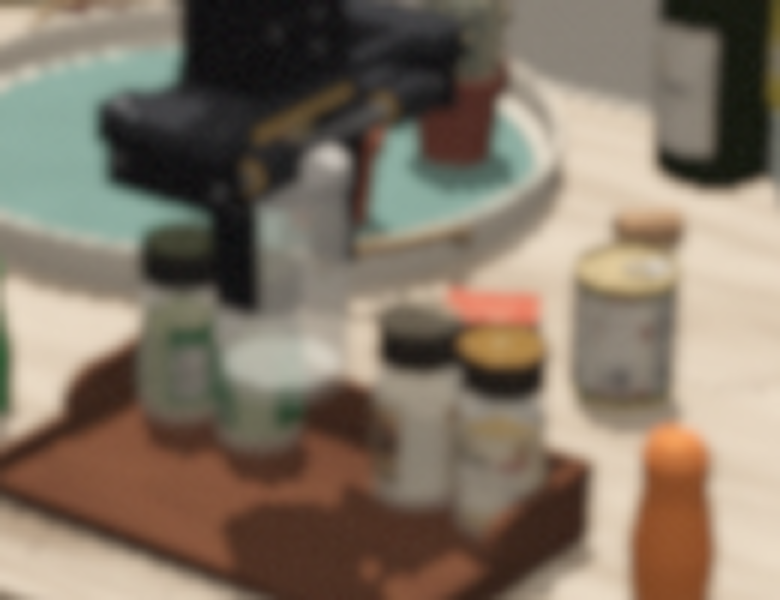

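Jar hangs upright, base ellipse at zoom (283,365) versus expected (282,372): centred in the fingers. Check the gap centre from the scene view and lower.

Emit:
servo_tool --plan '[[0.4, [0.7, -0.2, 1], [0, 0.3, 0]], [0.4, [0, 0, 2], [0, 0, 0]], [0.4, [0, 0, 1.5], [0, 0, 0]], [0.4, [0, 0, 0], [0, 0, 0]]]'

```text
time_s: 17.43
tool_pos: [0.4524, -0.0291, 0.0926]
tool_rot: [179.2, -0.2, 87.0]
force: [-0.7, 0.0, -3.0]
grip_width: 0.0633
```

Run:
```python
from h import *
np.set_printoptions(precision=4,suppress=True)
togo((.4455,-.029,.066),87.3)
s=cam('scene')
for k,(a,b) in zip((-2,1,2),((180,236),(420,320),(500,341))):
    p=onz(s,260+a/6,190+b/6,.11)[:2]; print(p,'->row centre',p+np.array([.047,.999])*k*.0485)
```

```text
at [ 0.4524 -0.0291  0.0926] [179.2207  -0.2038  86.983 ] F [-0.6821  0.0016 -3.0037] w 0.06328024743444406 t 17.4333
shift cm [-0.03 -0.73  2.65] turn [ 0.78 -0.2  -0.32]
[0.5065 0.0652] ->row centre [ 0.5019 -0.0317]
[ 0.4941 -0.0848] ->row centre [ 0.4964 -0.0363]
[ 0.4967 -0.1279] ->row centre [ 0.5013 -0.031 ]
```

Emit:
servo_tool --plan '[[0.4, [-0.1, -0.7, 0.5], [0.7, -0.2, -0.3]], [0.4, [0, 0, 1], [0, 0, 0]], [0.4, [0, 0, 0.8], [0, 0, 0]], [0.4, [0, 0, 0], [0, 0, 0]]]'

```text
time_s: 17.82
tool_pos: [0.4483, -0.0294, 0.0721]
tool_rot: [179.6, -0.1, 87.3]
force: [-1.0, 0.9, -3.3]
grip_width: 0.0628
```

Run:
```python
from h import *
np.set_printoptions(precision=4,suppress=True)
togo((.4455,-.0298,.066),87.3)
```

```text
at [ 0.4483 -0.0294  0.0721] [179.5567  -0.0992  87.3379] F [-0.9997  0.8901 -3.2977] w 0.06283526183712829 t 17.8167
shift cm [-0.06 -0.28  0.61] turn [ 0.44 -0.1   0.04]
```

Emit:
servo_tool --plan '[[0.4, [0, 0, 0.6], [0.2, 0, 0]], [0.4, [0, 0.4, 0.2], [0, 0, 0]], [0.4, [0, 0.5, 0.1], [0, 0, 0]], [0.4, [0, 0.5, 0.1], [0, 0, 0]]]'

```text
time_s: 18.15
tool_pos: [0.4614, -0.0295, 0.0628]
tool_rot: [-179.9, -0.2, 87.4]
force: [-9.4, -0.4, 18.9]
grip_width: 0.0628
```

Run:
```python
from h import *
np.set_printoptions(precision=4,suppress=True)
togo((.477,-.0313,.066),87.3)
```

```text
at [ 0.4614 -0.0295  0.0628] [-179.9424   -0.1897   87.3568] F [-9.3725 -0.3599 18.8929] w 0.06275594378932804 t 18.15
shift cm [-0.1   1.56 -0.32] turn [-0.06 -0.19  0.06]
```

Emit:
servo_tool --plan '[[0.4, [-0.1, 0, -0.3], [0, -0.2, 0]], [0.4, [0, 0.5, 0], [0, 0, 0]], [0.4, [0, 0.5, 0.05], [0, 0, 0]], [0.4, [0, 0.3, 0.05], [0, 0, 0]]]'

```text
time_s: 18.48
tool_pos: [0.4783, -0.0313, 0.0659]
tool_rot: [179.9, 0.0, 87.4]
force: [0.2, -0.1, -2.6]
grip_width: 0.0626
```

Run:
```python
from h import *
np.set_printoptions(precision=4,suppress=True)
togo((.492,-.032,.0655),87.3)
```

```text
at [ 0.4783 -0.0313  0.0659] [179.8803   0.0274  87.3705] F [ 0.1609 -0.0915 -2.6091] w 0.06255545569498996 t 18.4833
shift cm [-0.    1.37  0.04] turn [0.12 0.03 0.07]
```

Good; now wedge in slowly.

Emit:
servo_tool --plan '[[0.4, [0, 0.3, 0.03], [0, 0, 0]], [0.4, [0, 0.2, 0.03], [0, 0, 0]], [0.4, [0, 0.2, 0.03], [0, 0, 0]]]'

```text
time_s: 18.73
tool_pos: [0.4858, -0.0319, 0.0641]
tool_rot: [180.0, 0.1, 87.4]
force: [-1.3, 0.1, -1.7]
grip_width: 0.063
```

Run:
```python
from h import *
np.set_printoptions(precision=4,suppress=True)
togo((.492,-.032,.0655),87.3)
```

```text
at [ 0.4858 -0.0319  0.0641] [179.9836   0.0793  87.3712] F [-1.3068  0.0763 -1.6525] w 0.06301832286470224 t 18.7333
shift cm [ 0.02  0.62 -0.14] turn [0.02 0.08 0.07]
```

Emit:
servo_tool --plan '[[0.4, [0, 0.2, -0.05], [0, 0, 0]], [0.4, [0, 0.2, 0], [0, 0, 0]], [0.4, [0, 0.15, 0], [0, 0, 0]]]'

```text
time_s: 18.98
tool_pos: [0.4904, -0.032, 0.0636]
tool_rot: [-179.8, 0.1, 87.4]
force: [-0.4, -0.2, -2.8]
grip_width: 0.0629
```

Run:
```python
from h import *
np.set_printoptions(precision=4,suppress=True)
togo((.494,-.032,.0655),87.3)
c=cam('top');s=cam('scene')
a=cv2.resize(c['image'][225:275,275:375],(480,240),interpolation=cv2.INTER_CUBIC)
b=cv2.resize(s['image'][210:290,260:370],(495,360),interpolation=cv2.INTER_CUBIC)
o=np.zeros((600,500,3),np.uint8);o[:240,:480]=a;o[240:,:495]=b;cv2.imwrite('pics/z9.png',o)
```

```text
at [ 0.4904 -0.032   0.0636] [-179.8232    0.0814   87.3688] F [-0.4228 -0.1936 -2.8383] w 0.06292316543243676 t 18.9833
shift cm [ 0.01  0.36 -0.19] turn [-0.18  0.08  0.07]
```

View pics/z9.png

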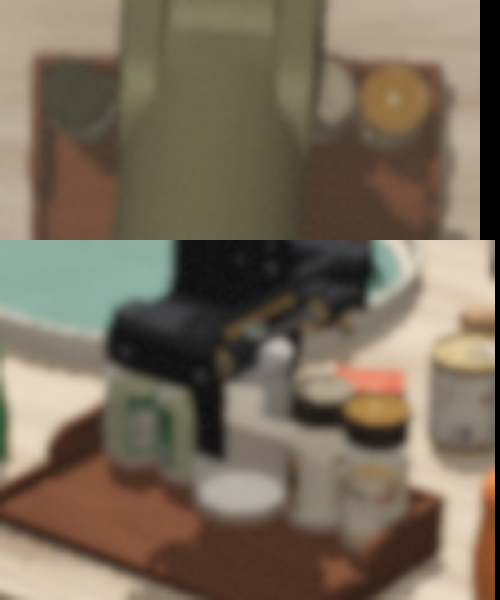

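Jar sits between spread neighbours (base at (240,490)), four jars upright. Continue to the back wall, feeling the force.

Emit:
servo_tool --plan '[[0.4, [0, 0.2, -0.03], [0, 0, 0]], [0.4, [0, 0.15, 0], [0, 0, 0]]]'

```text
time_s: 19.25
tool_pos: [0.4944, -0.0323, 0.0642]
tool_rot: [-179.9, 0.1, 87.4]
force: [-4.3, 0.6, -1.6]
grip_width: 0.0627
```

Emit:
servo_tool --plan '[[0.4, [0, 0.15, 0], [0, 0, 0]], [0.4, [0, 0.15, 0], [0, 0, 0]]]'

```text
time_s: 19.42
tool_pos: [0.4946, -0.0324, 0.0637]
tool_rot: [-179.5, 0.1, 87.4]
force: [-5.0, 1.1, -0.5]
grip_width: 0.0629
```

Emit:
servo_tool --plan '[[0.4, [0, 0.05, 0.05], [-0.5, 0, 0]], [0.4, [0, 0.05, 0.1], [-0.2, 0, 0]]]'

```text
time_s: 19.58
tool_pos: [0.4943, -0.0322, 0.0628]
tool_rot: [-180.0, 0.0, 87.4]
force: [-9.8, -0.3, 18.6]
grip_width: 0.0629
```

Run:
```python
from h import *
np.set_printoptions(precision=4,suppress=True)
togo((.495,-.032,.063),87.3)
```

```text
at [ 0.4943 -0.0322  0.0628] [-179.9947    0.0389   87.3891] F [-9.7607 -0.2864 18.5952] w 0.06285874738516838 t 19.5833
shift cm [ 0.03  0.06 -0.02] turn [-0.01  0.04  0.09]
```

Emit:
servo_tool --plan '[[0.4, [0, 0, -0.05], [-0.1, 0, 0]], [0.85, [0, 0, 0], [0, 0, 0]], [0.85, [0, 0, 0], [0, 0, 0]], [0.85, [0, 0, 0], [0, 0, 0]], [0.85, [0, 0, 0], [0, 0, 0]]]'

```text
time_s: 20.0
tool_pos: [0.4992, -0.0322, 0.0657]
tool_rot: [179.2, -0.0, 87.4]
force: [-1.2, -0.7, -0.1]
grip_width: 0.0727
```

Run:
```python
from h import *
np.set_printoptions(precision=4,suppress=True)
togo((.494,-.032,.22),87.3)
```

```text
at [ 0.4992 -0.0322  0.0657] [179.2132  -0.0226  87.3689] F [-1.2415 -0.6534 -0.092 ] w 0.0727067777040755 t 20.0
shift cm [  0.    -0.31 -15.44] turn [ 0.79 -0.02  0.07]
```

Emit:
servo_tool --plan '[[1, [0, -0.4, 0], [0.7, 0, 0]], [1, [0, -0.1, 0], [0, 0, 0]], [1, [0, 0, 0], [0, 0, 0]], [1, [0, 0, 0], [0, 0, 0]]]'

```text
time_s: 20.33
tool_pos: [0.4958, -0.0319, 0.0665]
tool_rot: [179.7, -0.0, 87.4]
force: [0.1, 0.5, -0.1]
grip_width: 0.0852
```

Run:
```python
from h import *
np.set_printoptions(precision=4,suppress=True)
togo((.494,-.032,.22),87.3)
```

```text
at [ 0.4958 -0.0319  0.0665] [179.7446  -0.0265  87.3715] F [ 0.0898  0.4665 -0.071 ] w 0.08516039134529081 t 20.3333
shift cm [ -0.01  -0.11 -15.35] turn [ 0.26 -0.03  0.07]
```

Emit:
servo_tool --plan '[[1, [0, -0.1, -1.5], [0.2, 0, 0]], [1, [0, 0, -2], [0, 0, 0]], [1, [0, 0, -2], [0, 0, 0]], [1, [0, 0, 0], [0, 0, 0]]]'

```text
time_s: 20.67
tool_pos: [0.4934, -0.0322, 0.1221]
tool_rot: [-179.9, 0.1, 87.3]
force: [1.6, -0.0, 0.0]
grip_width: 0.0872
```

Run:
```python
from h import *
np.set_printoptions(precision=4,suppress=True)
togo((.494,-.032,.22),87.3)
```

```text
at [ 0.4934 -0.0322  0.1221] [-179.8509    0.0558   87.3411] F [ 1.6303 -0.0114  0.0181] w 0.08718321238783251 t 20.6667
shift cm [ 0.01  0.03 -9.79] turn [-0.15  0.06  0.04]
```

Clear; raise and swing right out of the view.

Emit:
servo_tool --plan '[[1, [0, 0, -3], [0, 0, 0]], [1, [0, 0, -4], [0, 0, 0]], [1, [0, 0, -4], [0, 0, 0]], [1, [0, 0, -3], [0, 0, 0]], [1, [-4, 0, 0], [0, 0, 0]], [1, [-4, 0, 0], [0, 0, 0]], [1, [-4, 0, 0], [0, 0, 0]], [1, [-4, 0, 0], [0, 0, 0]], [1, [-4, 0, 0], [0, 0, 0]], [1, [-4, 0, 0], [0, 0, 0]], [1, [-4, 0, 0], [0, 0, 0]], [1, [-2, 0, 0], [0, 0, 0]], [1, [0, 0, 0], [0, 0, 0]]]'

```text
time_s: 21.75
tool_pos: [0.482, -0.3405, 0.265]
tool_rot: [180.0, 0.2, 88.2]
force: [-1.2, 0.4, 0.4]
grip_width: 0.0871
```

Run:
```python
from h import *
np.set_printoptions(precision=4,suppress=True)
togo((.494,-.032,.22),87.3)
c=cam('top','t9');s=cam('scene','s9')
a=cv2.resize(c['image'][225:300,190:450],(780,225),interpolation=cv2.INTER_CUBIC);b=cv2.resize(s['image'][170:320,200:420],(550,375),interpolation=cv2.INTER_CUBIC)
o=np.zeros((600,780,3),np.uint8);o[:225]=a;o[225:,:550]=b;cv2.imwrite('pics/z10.png',o)
```

```text
at [ 0.482  -0.3405  0.265 ] [179.9828   0.216   88.213 ] F [-1.1991  0.3584  0.4109] w 0.08707915046918245 t 21.75
shift cm [30.88  0.24  4.39] turn [0.02 0.22 0.91]
```

View pics/z10.png

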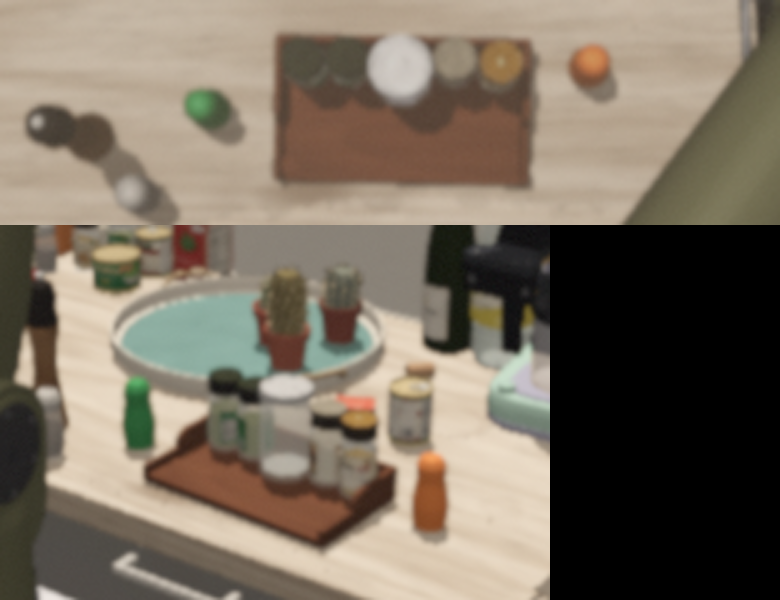

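Run:
```python
from h import *
np.set_printoptions(precision=4,suppress=True)
c=cam('top')
print('jar',onz(c,190+400/3,225+67/3,.124)[:2],'caps',[onz(c,190+x/3,225+61/3,.11)[:2] for x in(305,347,455,501)],'shaker',onz(c,190+131/3,225+190/3,.085)[:2])
print(env.sign_off())
```

```text
jar [ 0.4901 -0.0291] caps [array([0.5005, 0.0637]), array([0.4992, 0.0227]), array([ 0.496 , -0.0827]), array([ 0.4946, -0.1275])] shaker [0.3808 0.24  ]
the job is handed in; nothing more can be done
None
```

Both moves are done and the job is handed in, at about 22 s of the 58 s allowed.

- **Salt shaker:** I lifted it out of the middle place in the row and stood it upright on the near side of the pepper mill. It measures (0.381, 0.240), about 76 mm centre to centre from the mill, so roughly 28 mm of air.
- **Glass jar:** I set it on the tray floor in front of the row and slid it in between its neighbours. It stopped with about 5 N at the back wall, then I pressed it onto the floor and released it. The neighbours moved about 4–5 mm apart.

**Last picture:** all four spice jars, the glass jar, the shaker, the mill and both look-alikes are standing. The gripper was clear of everything.

**Measurements that disagreed:**
- **Jar position:** the final camera reading puts it at x = 0.490, while the gripper read 0.494 at contact. The cap row reads about 0.4975 and the jar should sit 7 mm in front of that, at 0.4905. I therefore take the jar to be against the wall, within camera accuracy.
- **Shaker width:** the gripper closed to about 38 mm on the shaker, not the 44 mm given. I put this down to its tapering body, and the hold was secure.
- **Floor contact:** the jar touched the tray floor once with about 19 N while being lowered, and again with about 19 N when set down. The shaker touched the worktop with about 13 N.

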